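# Open the wide push-to-open chisel cabinet

## Task

Open the wider of the two small wooden chisel cabinets on the carving bench. Its door has no handle: press its free edge (opposite the brass hinge) in until the catch lets go, take your hand away so that it springs ajar, then reach behind the door's edge and swing it wide open, about square to the cabinet's front or farther. Leave the narrow cabinet shut.

Things in the scene. Friction and masses are not known exactly. Their poses are not given: they have to be found in the camera images.
- wide_cabinet: Cabinet to open: dark wooden box 140 deep (x), 180 wide (y), 150 high, fixed to the bench, left or right of the narrow one, turned up to 17 deg. Origin: centre of its underside, on the bench. Own -x points out of its front, towards the robot; z up. The front is one flat handleless wooden door; catch, pin and pusher lie below z = 50, nothing else is behind the door within 20 mm of the front rim.
- wide_door_hinge (a point): Point on the wide door's upright hinge axis (brass strip), at its top: cabinet x = -85, y = +90, z = 150. The door is 180 wide, 12 thick, z 4 to 150, level with the box's top, no overhang. Shut: outer face x = -97, back x = -85, then a 15 mm gap to the box's front rim (x = -70); free edge y = -90. Fingers pointing down can press its face just below the top and, once it is ajar, go down behind it.
- wide_door (a joint): Hinge angle of the wide door, rad: 0 shut, negative pressed in (stop -0.067), positive swinging out of the front, clockwise from above; 1.57 square, stop 1.9. Pressed past -0.042 (6 mm, 5 to 10 N, at 140 mm from the hinge) the catch lets go; hand drawn back, a damped pusher swings it to about 0.45 within 2 s. Then it turns freely and stays where left (0.04 N m). The catch does not engage again.
- narrow_cabinet: Bystander, to be left shut: the same kind of cabinet, 140 deep (x), 110 wide (y), 150 high, same axes and origin (centre of its underside), its door's outer face also at x = -97. At least 60 mm are free between the two cabinets.
- narrow_door (a joint): Hinge angle of the narrow cabinet's door, rad: 0 shut, positive open. It has the same push catch, which must not be set off.

How it is judged (in metres and radians):
On the way:
1. the wide cabinet's door has been popped ajar by its catch and stands ajar with the fingers off it (value of joint wide_door between 0.25 and 0.8 rad and contact force between the fingers and wide_cabinet below 0.3 N), for 0.2 s.
At the end, for the whole second after the job is handed in: The wide cabinet's door stands open at least 75 degrees (1.31 rad) and at rest (under 0.05 rad/s), and the narrow cabinet's door is shut (under 0.1 rad) (value of joint wide_door above 1.31 rad and velocity of joint wide_door between -0.05 and 0.05 rad/s and value of joint narrow_door below 0.1 rad); the robot touches nothing.
It fails at once if the narrow cabinet's door springs open (value of joint narrow_door above 0.1 rad).
It also fails if it takes over 43 s, if anything falls off the work surface, if the arm or the gripper's body presses on something with over 40 N, if the wrist force passes 120 N, or if a joint passes its speed limit or range.

## Robot

A 6-joint arm with a two-finger parallel gripper is mounted at the origin on the work surface. World frame = base frame: x ahead of the robot, y to its left, z up, the work surface at z = 0. Lengths are in m, angles in degrees, forces in N, time in s.
With the tool pointing down it reaches from about 0.375 to 0.9 m from the base axis. Payload 3.1 kg.
Tool frame: the origin (TCP) lies midway between the tips of the shut fingers; the grasp point (between the pads) lies 19 mm behind it; z points along the fingers, y is the line along which they close (so a half turn about z gives the same grasp; the last joint's range is limited). The gripper opens to 87 mm and grips with 3 to 60 N. Pads are 19 mm wide; open, the fingers measure 117 mm over their backs; the gripper's body (75 mm by 190 mm) begins 51 mm behind the grasp point.
Start: joints at [-74.112, 30.224, 82.088, -0, 67.689, -10.227], TCP at [0.275, -0.561, 0.223] pointing down, gripper open.
Joint ranges: [-176.69, 176.69], [-43.24, 126.21], [12.49, 139.97], [-82, 262], [0, 151.66], [-163.58, 163.58]. Speed limits (degrees/s): [159.86, 159.86, 180, 180, 180, 180].

## Interface

Orientations are given as a 3x3 rotation matrix whose columns are the frame's x, y, z axes.
In Python, from rig import bot, camrig, sensors gives the robot as it stands (bot), with the cameras (camrig) and the readings (sensors).
- The arm moves only by the tool drive_effector, called after ">>>" as name(argument=value, ...) on one line, values as JSON. Schema: {"type":"object","properties":{"ticks":{"type":"array","items":{"type":"array","items":{"type":"array","items":{"type":"number"},"minItems":7,"maxItems":7},"minItems":1,"maxItems":20},"minItems":1,"maxItems":1},"only":{"type":"string"},"quiet":{"type":"boolean"},"lines":{"type":"string"}},"required":["ticks"],"additionalProperties":false}. ticks is a list that holds a single list of rows (three levels of brackets), with 1 to 20 rows, each of 7 numbers: dx, dy, dz in a scale on which 1.0 is 0.6 m, then a rotation vector rx, ry, rz in normalised numbers (1 is 180 degrees), then the opening from 0.0 (shut) to 1.0 (fully open); each row is the pose to reach, as a shift and turn from the pose commanded when the call began, along the tool's axes at that moment; what a row does not reach only later rows make up. A row lasts 1/10 s, in which the tool goes at most 0.05 m and 8.59 degrees, less where a joint would pass 70% of its speed; a pose out of reach is approached as far as the arm can. The fingers move at their own pace and stop on an object; the grip force is fixed at half the most. Time passes only in rows, so rows that do not move let the fingers close. The tool returns the time, the measured TCP pose, the force, the opening and the grip force at its end. only (a regular expression) keeps the lines of the reply that match it, lines (a string "A,B") keeps lines A to B, and quiet returns only ok. A shift or turn number past 1, either way, is cut back to 1. Input that does not fit is refused with a message, and nothing moves.
- sensors.read_state(): the state, without advancing time (a new reading comes with each control period).
- camrig.capture(name): name is "scene" or "top" or "wrist"; returns a dict with "color" (400x640x3 uint8, red, green, blue), "K" (3x3 intrinsics, pixels), "view" (4x4, takes a point from world to camera coordinates); the wrist camera has in their place "mount" (4x4, takes a point from camera to tool coordinates, whose origin is the TCP and whose axes are the flange's). Camera axes: x right, y up, looking along -z (the intrinsics and any distortion apply to the point x, -y, -z); pixel columns grow to the right and rows downward; lengths in m; the calibration is good to about 2 mm. A picture is of the moment at which its call begins: read the wrist's pose just before it. There is no depth.
- bot.hand_in(): hands the job in; it is judged then, once.
The state is a dict: "time_s": time; "joint_positions": joint angles; "qvel": joint speeds; "tau": joint torques, N m; "position": TCP position; "tcp_rot": TCP orientation; "force": force on the tool from outside, world axes, zero at the start; "moment": the same for the moment, N m; "opening": opening from 0.0 (shut) to 1.0 (fully open); "grasp_force": force on a finger pad.
Only numpy, scipy, OpenCV 4.12 (cv2) and the standard library are available. Lean on these libraries where they do the work, as an engineer would, in place of code of your own. Each camera call takes 0.05 s, during which the arm holds its last target. There are 200 camera calls.

## Working session

There is one attempt and no reset: what is moved stays moved. The work goes in short steps, Python scripts to look and compute and a tool call to move; the robot and the scene stay as the last step left them, time stands still between calls to the robot, and variables do not carry over. Pictures are saved under pics/ and viewed, at most 10 in all, crops included, and the job is handed in when it is done.

```bash
ls; mkdir -p pics; python3 - <<'E'
from rig import bot, camrig, sensors
import cv2,numpy as np
s=sensors.read_state();print(s['time_s'],s['position'],s['tcp_rot'],s['opening'])
for n in("scene","top"):
    c=camrig.capture(n);cv2.imwrite(f"pics/{n}0.png",c["color"][...,::-1]);np.savez(f"{n}0.npz",**c);print(c.keys(),c["K"],c["view"])
E
```

```text
pics
rig.py
0.0 [ 0.2749266  -0.56046875  0.22156136] [[ 8.97906233e-01  4.40186376e-01 -5.92016366e-04]
 [ 4.40186605e-01 -8.97903899e-01  2.08347383e-03]
 [ 3.85542991e-04 -2.13136181e-03 -9.99997654e-01]] 1.0023685719533928
dict_keys(['color', 'K', 'view']) [[423.48649059   0.         320.18125726]
 [  0.         423.48649059 202.24964716]
 [  0.           0.           1.        ]] [[-0.91321015  0.40742326  0.00731446  0.58644088]
 [-0.38390899 -0.86624487  0.31974007  0.23871974]
 [ 0.13660565  0.28918179  0.94747706 -0.95130008]
 [ 0.          0.          0.          1.        ]]
dict_keys(['color', 'K', 'view']) [[383.50842407   0.         321.4881258 ]
 [  0.         383.50842407 194.59946714]
 [  0.           0.           1.        ]] [[-0.02307671 -0.99953278 -0.02004226  0.06055384]
 [ 0.98950819 -0.02569608  0.14217334 -0.67366722]
 [-0.14262192 -0.01655109  0.98963885 -0.79467115]
 [ 0.          0.          0.          1.        ]]
```

View pics/scene0.png

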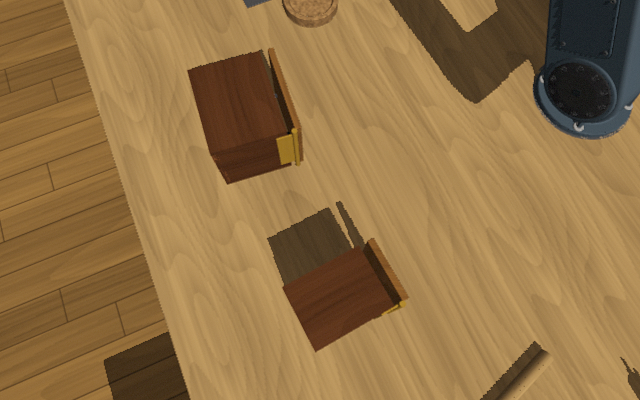

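View pics/top0.png

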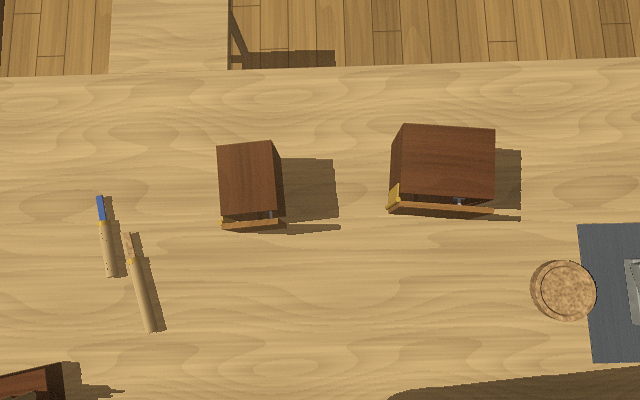

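The wide cabinet is the right one. In the top view its roof spans about (403,124)-(494,200) and its door strip (388,210)-(493,213). In the scene view the door's top strip runs from (271,50) to (300,130). I'll enlarge both for corner picking.

```bash
python3 - <<'E'
import cv2,numpy as np
a=cv2.imread("pics/top0.png")[110:230,375:535];b=cv2.imread("pics/scene0.png")[35:195,175:315]
a=cv2.resize(a,None,fx=5,fy=5,interpolation=2);b=cv2.resize(b,None,fx=3.7,fy=3.7,interpolation=2)
cv2.imwrite("pics/ca.png",a);cv2.imwrite("pics/cb.png",b)
E
```

```text
(no output)
```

View pics/ca.png

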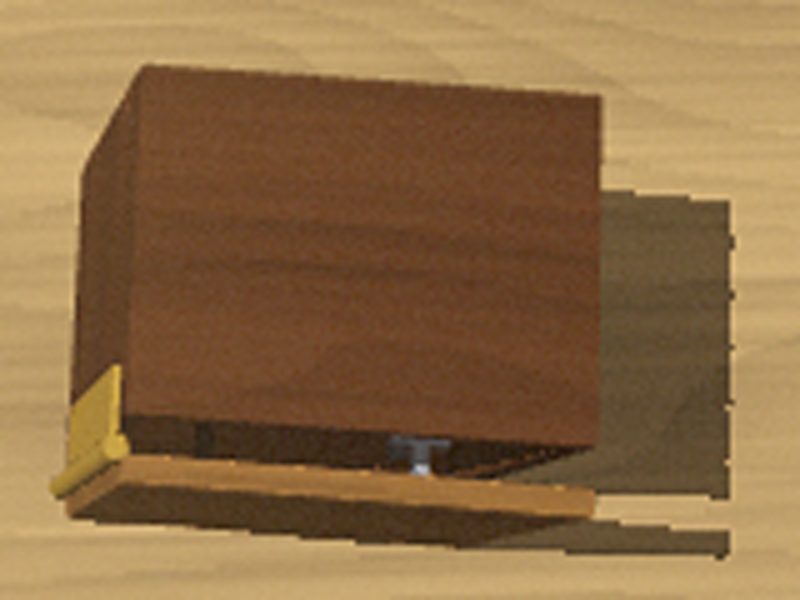

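View pics/cb.png

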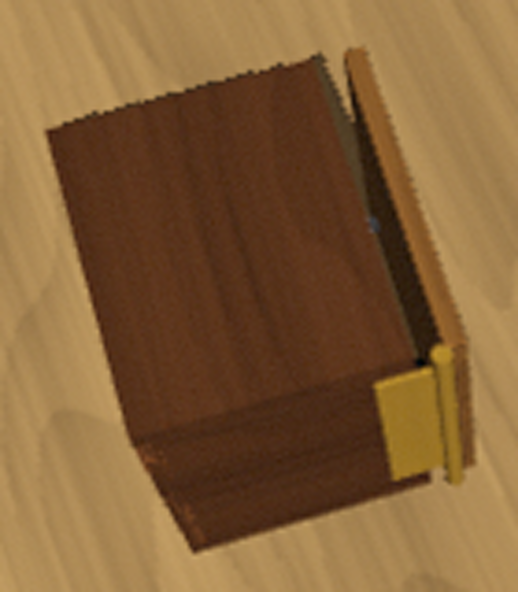

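Top crop: the roof corners sit at (145,65), (601,96), (598,448) and (125,413), with the outer door corner at (595,516). Scene crop: the roof corners are at (133,443), (48,130), (320,56) and (415,362), with the outer door corner at (366,50). Next I triangulate them.

```bash
cat > h.py <<'E'
import numpy as np,cv2
def load(n): return np.load(n+"0.npz")
def P(c): return c["K"]@np.diag([1,-1,-1])@c["view"][:3]
E
python3 - <<'E'
from h import *
t,s=load("top"),load("scene")
a=np.array([[145,65],[601,96],[598,448],[125,413],[595,516],[117,446]])/5+[375,110]
b=np.array([[133,443],[48,130],[320,56],[415,362],[366,50],[441,352]])/3.7+[175,35]
X=cv2.triangulatePoints(P(t),P(s),a.T.copy(),b.T.copy());X=(X[:3]/X[3]).T
print("BL BR FR FL doorfree hinge\n",X.round(4))
w=X[:4]; print([np.linalg.norm(w[i]-w[(i+1)%4]).round(4) for i in range(4)])
# fit pose: model top corners (x,y)
m=np.array([[.07,.09],[.07,-.09],[-.07,-.09],[-.07,.09],[-.097,-.09],[-.085,.09]])
mc=m-m.mean(0);xc=X[:,:2]-X[:,:2].mean(0)
th=np.arctan2((mc[:,0]*xc[:,1]-mc[:,1]*xc[:,0]).sum(),(mc*xc).sum())
R=np.array([[np.cos(th),-np.sin(th)],[np.sin(th),np.cos(th)]]);o=X[:,:2].mean(0)-R@m.mean(0)
print("yaw",np.degrees(th),"o",o,"res",(X[:,:2]-(m@R.T+o)).round(4).tolist())
np.savez("pose.npz",R=R,o=o,th=th)
for n,p in dict(press=(-.097,-.05),free=(-.097,-.09),hinge=(-.085,.09)).items(): print(n,R@p+o,np.hypot(*(R@p+o)))
E
```

```text
BL BR FR FL doorfree hinge
 [[ 0.8002 -0.1245  0.1406]
 [ 0.7807 -0.3018  0.1475]
 [ 0.6399 -0.2859  0.1516]
 [ 0.6605 -0.1098  0.1401]
 [ 0.6149 -0.2864  0.1429]
 [ 0.6475 -0.1053  0.1474]]
[np.float64(0.1785), np.float64(0.1418), np.float64(0.1777), np.float64(0.1404)]
yaw -6.350752694011914 o [ 0.72076452 -0.20562856] res [[-0.0001, -0.0005], [0.0003, 0.001], [-0.0014, 0.0015], [-0.0006, -0.0013], [0.0005, -0.0021], [0.0013, 0.0014]]
press [ 0.61882904 -0.2445921 ] 0.6654131641149821
free [ 0.61440445 -0.28434664] 0.6770124380634444
hinge [ 0.64624146 -0.10677861] 0.6550035868937356
```

```bash
cat >> h.py <<'E'
from rig import bot, camrig, sensors
p=np.load("pose.npz") 
def cab(x,y,z): return np.append(p["R"]@[x,y]+p["o"],z)
def where():
    s=sensors.read_state();q=p["R"].T@(np.array(s["position"])[:2]-p["o"]);return s,q
def goto(*pts,yaw=None):
    s,q=where();R=np.array(s["tcp_rot"]);T=np.array(s["position"])
    print("t",s["time_s"],"cab",q.round(4),"z",T[2].round(4),"F",np.round(s["force"],1),"toolyaw-cab",np.degrees(np.arctan2(R[1,0],R[0,0])-p["th"]).round(2))
    c,n=np.cos(p["th"]),np.sin(p["th"]);Rt=np.array([[c,n,0],[n,-c,0],[0,0,-1]])
    print("rotvec",np.degrees(cv2.Rodrigues(R.T@Rt)[0].ravel()).round(2))
    for a in pts: print(a,"->",(R.T@(cab(*a)-T)).round(4))
E
python3 - <<'E'
from h import *
goto((-.17,-.06,.22),(-.17,-.06,.122))
E
```

```text
t 0.1 cab [-0.4038 -0.402 ] z 0.2217 F [ 0.6 -0.   0.7] toolyaw-cab 32.47
rotvec [-1.100e-01  1.000e-02  3.247e+01]
(-0.17, -0.06, 0.22) -> [ 0.3809 -0.163   0.0021]
(-0.17, -0.06, 0.122) -> [ 0.3809 -0.1628  0.1001]
```

Units first: shifts go in shares of 0.6 m and turns go in shares of 180 degrees. So 0.381 m / 0.6 = 0.635, 0.19 m / 0.6 = 0.3167, 32.5 degrees / 180 = 0.1806.

>>> drive_effector(ticks=[[[0.3167,-0.1333,0,0,0,0.0889,0],[0.3167,-0.1333,0,0,0,0.0889,0],[0.3167,-0.1333,0,0,0,0.0889,0],[0.3167,-0.1333,0,0,0,0.0889,0],[0.635,-0.2717,0,0,0,0.1806,0],[0.635,-0.2717,0,0,0,0.1806,0],[0.635,-0.2717,0,0,0,0.1806,0],[0.635,-0.2717,0,0,0,0.1806,0],[0.635,-0.2717,0,0,0,0.1806,0],[0.635,-0.2717,0,0,0,0.1806,0],[0.635,-0.2717,0.0833,0,0,0.1806,0],[0.635,-0.2717,0.1667,0,0,0.1806,0],[0.635,-0.2717,0.1667,0,0,0.1806,0],[0.635,-0.2717,0.1667,0,0,0.1806,0],[0.635,-0.2717,0.1667,0,0,0.1806,0]]])

```text
time_s: 1.6
position: [0.5469, -0.2489, 0.1252]
tcp_rot: [[0.994, -0.112, 0.004], [-0.112, -0.994, -0.003], [0.004, 0.003, -1.0]]
force: [0.2, -0.0, 1.0]
opening: 0.007
grasp_force: 0.0
```

```bash
python3 - <<'E'
from h import *
goto((-.112,-.06,.122),(-.097,-.06,.122))
for n in("top","scene"):
    c=camrig.capture(n);cv2.imwrite(f"pics/{n}1.png",c["color"][...,::-1])
E
```

```text
t 1.6 cab [-0.1681 -0.0622] z 0.1252 F [ 0.2 -0.   1. ] toolyaw-cab -0.08
rotvec [ 0.14 -0.25 -0.09]
(-0.112, -0.06, 0.122) -> [ 0.056  -0.0023  0.0034]
(-0.097, -0.06, 0.122) -> [ 0.071  -0.0024  0.0035]
```

View pics/top1.png

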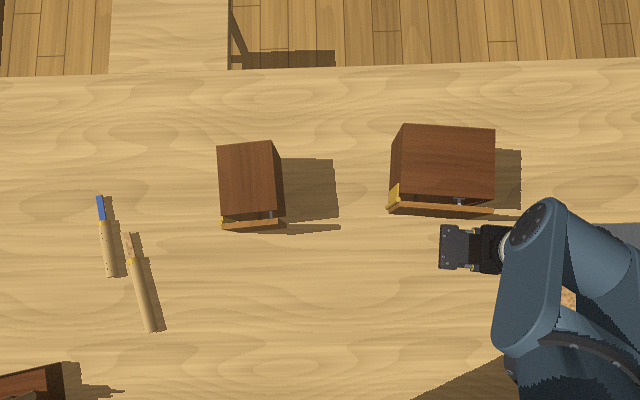

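The gripper sits shut in front of the door's right half (about 440-500, 248), and both doors are still shut. Now I approach slowly and press.

In the tool's units: 0.064 m / 0.6 = 0.1067, 0.05 m / 0.6 = 0.0833.

>>> drive_effector(ticks=[[[0.05,0,0.0033,0,0,0,0],[0.0833,0,0.0033,0,0,0,0],[0.0917,0,0.0033,0,0,0,0],[0.1,0,0.0033,0,0,0,0],[0.1033,0,0.0033,0,0,0,0],[0.1067,0,0.0033,0,0,0,0],[0.1067,0,0.0033,0,0,0,0]]])

```text
time_s: 2.4
position: [0.6077, -0.2539, 0.1206]
tcp_rot: [[0.994, -0.111, -0.002], [-0.111, -0.994, 0.001], [-0.002, -0.0, -1.0]]
force: [-3.3, -0.3, 1.9]
opening: 0.007
grasp_force: 1.3
```

```bash
python3 - <<'E'
from h import *
goto()
E
```

```text
t 2.4 cab [-0.107  -0.0605] z 0.1206 F [-3.3 -0.3  1.9] toolyaw-cab -0.03
rotvec [-0.03  0.14 -0.03]
```

In the tool's units: 0.009 m / 0.6 = 0.015, 0.008 m / 0.6 = 0.0133.

>>> drive_effector(ticks=[[[0.005,0,0,0,0,0,0],[0.01,0,0,0,0,0,0],[0.0133,0,0,0,0,0,0],[0.015,0,0,0,0,0,0],[0.015,0,0,0,0,0,0]]])

```text
time_s: 2.9
position: [0.6156, -0.2551, 0.1205]
tcp_rot: [[0.994, -0.111, -0.005], [-0.111, -0.994, 0.001], [-0.005, -0.0, -1.0]]
force: [-7.0, 0.1, 4.0]
opening: 0.008
grasp_force: 3.1
```

```bash
python3 - <<'E'
from h import *
goto()
E
```

```text
t 2.9 cab [-0.0991 -0.0608] z 0.1205 F [-7.   0.1  4. ] toolyaw-cab -0.02
rotvec [-0.02  0.31 -0.02]
```

Pressed in about 8 mm at 7 N. Now I draw back clear of the swing, then wait.

In the tool's units: -0.12 m / 0.6 = -0.2, -0.1 m / 0.6 = -0.1667.

>>> drive_effector(ticks=[[[-0.0667,0,0,0,0,0,0],[-0.1333,0,0,0,0,0,0],[-0.2,0,0,0,0,0,0],[-0.2,0,0,0,0,0,0],[-0.2,0,-0.0833,0,0,0,0],[-0.2,0,-0.1667,0,0,0,0],[-0.2,0,-0.1667,0,0,0,0],[-0.2,0,-0.1667,0,0,0,0],[-0.2,0,-0.1667,0,0,0,0],[-0.2,0,-0.1667,0,0,0,0],[-0.2,0,-0.1667,0,0,0,0],[-0.2,0,-0.1667,0,0,0,0],[-0.2,0,-0.1667,0,0,0,0],[-0.2,0,-0.1667,0,0,0,0],[-0.2,0,-0.1667,0,0,0,0],[-0.2,0,-0.1667,0,0,0,0],[-0.2,0,-0.1667,0,0,0,0],[-0.2,0,-0.1667,0,0,0,0],[-0.2,0,-0.1667,0,0,0,0],[-0.2,0,-0.1667,0,0,0,0]]])

```text
time_s: 4.9
position: [0.4988, -0.2419, 0.2206]
tcp_rot: [[0.994, -0.111, 0.0], [-0.111, -0.994, -0.0], [0.0, 0.0, -1.0]]
force: [-0.6, 0.1, 0.8]
opening: 0.003
grasp_force: 0.0
```

```bash
python3 - <<'E'
from h import *
goto()
ims=[]
for n in("top","scene"):
    c=camrig.capture(n);ims.append(c["color"][...,::-1])
cv2.imwrite("pics/both2.png",np.vstack([ims[0][100:300,200:],ims[1][0:300,100:540]]))
cv2.imwrite("pics/top2.png",ims[0])
E
```

```text
t 4.9 cab [-0.2166 -0.0606] z 0.2206 F [-0.6  0.1  0.8] toolyaw-cab -0.04
rotvec [ 0.   -0.   -0.04]
```

View pics/both2.png

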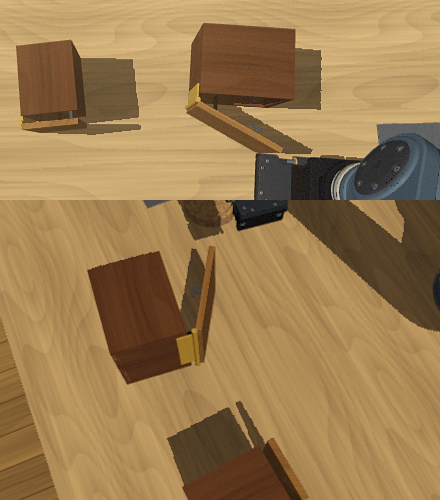

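The door stands ajar: in the top view (crop offset 200,100) the hinge is at (190,107) and the free edge at (281,150). The narrow door is shut. I'll measure the angle and plan the arc.

```bash
python3 - <<'E'
from h import *
t=load("top")
M=P(t);
H=np.c_[M[:,:2],M[:,2]*.15+M[:,3]]
q=np.linalg.solve(H,[483,248,1]);q=q[:2]/q[2];c=p["R"].T@(q-p["o"]);d=c-[-.085,.09]
print("free edge cab",c,"len",np.hypot(*d),"theta~",np.arctan2(-d[0],-d[1]))
goto((-.112,-.06,.22),(-.112,-.06,.1))
b=np.array([-.112,-.06])
r=.135
for th in(.45,.7,.95,1.2,1.45,1.7):
    e=.0095*abs(np.cos(th))+.015*abs(np.sin(th))
    x=np.array([-.085,.09])+r*np.array([-np.sin(th),-np.cos(th)])+e*np.array([np.cos(th),-np.sin(th)])
    D=x-b;print(th,x.round(3),"tool delta from behind-door pt",D[0].round(3),(-D[1]).round(3))
E
```

```text
free edge cab [-0.16270377 -0.0715537 ] len 0.17926927851591629 theta~ 0.4483144744248958
t 5.0 cab [-0.2166 -0.0606] z 0.2206 F [-0.9  0.1  0.6] toolyaw-cab -0.03
rotvec [-0.    0.   -0.03]
(-0.112, -0.06, 0.22) -> [ 0.1046 -0.0006  0.0006]
(-0.112, -0.06, 0.1) -> [ 0.1046 -0.0006  0.1206]
0.45 [-0.13  -0.038] tool delta from behind-door pt -0.018 -0.022
0.7 [-0.159 -0.024] tool delta from behind-door pt -0.047 -0.036
0.95 [-0.184 -0.003] tool delta from behind-door pt -0.072 -0.057
1.2 [-0.205  0.025] tool delta from behind-door pt -0.093 -0.085
1.45 [-0.217  0.058] tool delta from behind-door pt -0.105 -0.118
1.7 [-0.221  0.091] tool delta from behind-door pt -0.109 -0.151
```

In the tool's units: 0.115 m / 0.6 = 0.1917, 0.105 m / 0.6 = 0.175.

>>> drive_effector(ticks=[[[0.0833,0,0,0,0,0,0],[0.1667,0,0,0,0,0,0],[0.175,0,0,0,0,0,0],[0.175,0,0,0,0,0,0],[0.175,0,0.05,0,0,0,0],[0.175,0,0.1,0,0,0,0],[0.175,0,0.15,0,0,0,0],[0.175,0,0.1917,0,0,0,0],[0.175,0,0.1917,0,0,0,0],[0.175,0,0.1917,0,0,0,0]]])

```text
time_s: 6.0
position: [0.602, -0.2534, 0.1058]
tcp_rot: [[0.994, -0.112, -0.001], [-0.112, -0.994, 0.001], [-0.001, -0.001, -1.0]]
force: [0.2, 0.1, 0.6]
opening: 0.005
grasp_force: 0.0
```

```bash
python3 - <<'E'
from h import *
goto()
ims=[camrig.capture(n)["color"][...,::-1] for n in("top","scene")]
cv2.imwrite("pics/both3.png",np.vstack([ims[0][100:300,200:],ims[1][0:300,100:540]]))
E
```

```text
t 6.0 cab [-0.1127 -0.0606] z 0.1058 F [0.2 0.1 0.6] toolyaw-cab -0.06
rotvec [-0.03  0.08 -0.06]
```

View pics/both3.png

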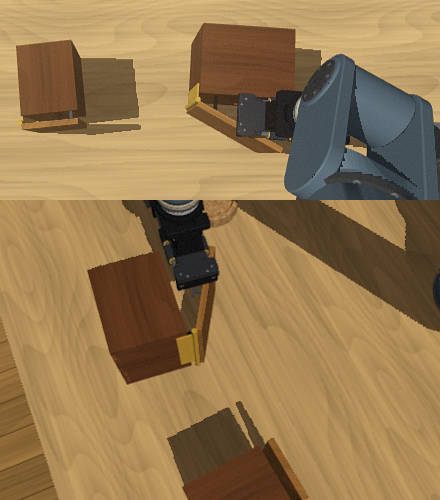

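The fingers are behind the door (around 255,115 in the top crop) without contact. Now the arc, to about 1.65 rad.

In the tool's units: -0.146 m / 0.6 = -0.2433, -0.144 m / 0.6 = -0.24.

>>> drive_effector(ticks=[[[-0.03,-0.0367,0,0,0,0,0],[-0.0533,-0.0483,0,0,0,0,0],[-0.0783,-0.06,0,0,0,0,0],[-0.1,-0.0783,0,0,0,0,0],[-0.12,-0.095,0,0,0,0,0],[-0.1383,-0.1183,0,0,0,0,0],[-0.155,-0.1417,0,0,0,0,0],[-0.165,-0.1683,0,0,0,0,0],[-0.175,-0.1967,0,0,0,0,0],[-0.1783,-0.2167,0,0,0,0,0],[-0.18,-0.23,0,0,0,0,0],[-0.1817,-0.24,0,0,0,0,0],[-0.1817,-0.2433,0,0,0,0,0],[-0.1817,-0.2433,0,0,0,0,0],[-0.1817,-0.2433,0,0,0,0,0]]])

```text
time_s: 7.6
position: [0.5112, -0.0966, 0.1054]
tcp_rot: [[0.994, -0.112, -0.0], [-0.112, -0.994, 0.0], [-0.0, 0.0, -1.0]]
force: [-0.5, 0.6, 0.5]
opening: 0.004
grasp_force: 0.0
```

```bash
python3 - <<'E'
from h import *
goto()
E
```

```text
t 7.6 cab [-0.2204  0.0851] z 0.1054 F [-0.5  0.6  0.5] toolyaw-cab -0.05
rotvec [ 0.    0.01 -0.05]
```

Now back off to the -y side, then up and away to the right.

In the tool's units: 0.25 m / 0.6 = 0.4167, 0.24 m / 0.6 = 0.4.

>>> drive_effector(ticks=[[[0,0.0333,0,0,0,0,0],[0,0.0833,0,0,0,0,0],[0,0.1,0,0,0,0,0],[0,0.1,-0.0833,0,0,0,0],[0,0.1,-0.1667,0,0,0,0],[0,0.1,-0.2167,0,0,0,0],[-0.0333,0.1833,-0.2167,0,0,0,0],[-0.0667,0.2667,-0.2167,0,0,0,0],[-0.1,0.3333,-0.2167,0,0,0,0],[-0.1333,0.4,-0.2167,0,0,0,0],[-0.1333,0.4167,-0.2167,0,0,0,0],[-0.1333,0.4167,-0.2167,0,0,0,0],[-0.1333,0.4167,-0.2167,0,0,0,0],[-0.1333,0.4167,-0.2167,0,0,0,0]]])

```text
time_s: 9.0
position: [0.4043, -0.3341, 0.2353]
tcp_rot: [[0.994, -0.109, -0.0], [-0.109, -0.994, 0.001], [-0.001, -0.001, -1.0]]
force: [-0.1, -0.5, 0.1]
opening: 0.007
grasp_force: 0.0
```

```bash
python3 - <<'E'
from h import *
goto()
ims=[camrig.capture(n)["color"][...,::-1] for n in("top","scene")]
cv2.imwrite("pics/both4.png",np.vstack([ims[0][100:300,200:],ims[1][0:300,100:540]]))
E
```

```text
t 9.0 cab [-0.3003 -0.1627] z 0.2353 F [-0.1 -0.5  0.1] toolyaw-cab 0.07
rotvec [-0.08  0.03  0.07]
```

View pics/both4.png

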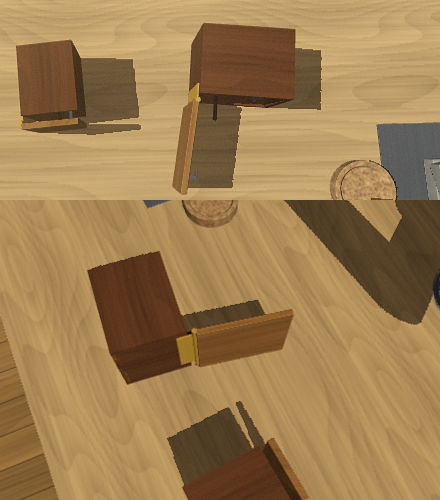

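The wide door stands about square or a little past it: in the top crop, hinge at (193,97) and tip at (180,192). The narrow door is shut and the arm is clear.

>>> drive_effector(ticks=[[[0,0,0,0,0,0,0],[0,0,0,0,0,0,0],[0,0,0,0,0,0,0],[0,0,0,0,0,0,0],[0,0,0,0,0,0,0]]])

```text
time_s: 9.6
position: [0.4037, -0.3359, 0.2355]
tcp_rot: [[0.994, -0.111, -0.0], [-0.111, -0.994, 0.0], [-0.0, -0.0, -1.0]]
force: [0.7, 0.1, -0.1]
opening: 0.005
grasp_force: 0.0
```

```bash
python3 -c "
from rig import bot, camrig, sensors
print(bot.hand_in())"
```

```text
the job is handed in; nothing more can be done
None
```

I popped the wide cabinet's door ajar by its catch (about 0.45 rad) and swung it to about square or slightly past, left the narrow door shut, and handed in with the arm clear at about 9.6 s; `hand_in()` returned no verdict.

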